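# Fetch the clamping plate from behind the bead jars

### The job

The clamping plate lies at the back of the stock shelf behind three bead jars: set the jars aside on the cork mat, draw the plate out, turn it so that its holes line up and seat it flat over the four studs of the hoop jig. Only then put the jars back on the shelf, each in the middle of the felt spot of its own colour. Keep the jars upright and leave the small drum, the mug and the brush where they are.

Things in the scene. Friction and masses are not known exactly. Their poses are not given: they have to be found in the camera images.
- jar_red: loose round bead jar with red beads and red lid, 0.18 kg or so: clear body 50 mm across, lid 52 mm across and 20 mm tall, 100 mm tall in all. Origin: centre of its underside, z up. At the start it stands on the red felt spot of the shelf.
- jar_blue: loose round bead jar with blue beads and blue lid, 0.18 kg or so: clear body 50 mm across, lid 52 mm across and 20 mm tall, 100 mm tall in all. Origin: centre of its underside, z up. At the start it stands on the blue felt spot of the shelf.
- jar_yellow: loose round bead jar with yellow beads and yellow lid, 0.18 kg or so: clear body 50 mm across, lid 52 mm across and 20 mm tall, 100 mm tall in all. Origin: centre of its underside, z up. At the start it stands on the yellow felt spot of the shelf.
- pad_red: flat red felt spot, 68 mm across and about 1 mm thick (it does not raise the jar), on the shelf's floor near the front; the red jar's own place. Origin: its centre, on the shelf's floor, 8 mm above the bench. The three spots lie in a row along the shelf's y, 80 mm apart, 55 mm in front of the shelf's origin.
- pad_blue: flat blue felt spot, 68 mm across and about 1 mm thick (it does not raise the jar), on the shelf's floor near the front; the blue jar's own place. Origin: its centre, on the shelf's floor, 8 mm above the bench. The three spots lie in a row along the shelf's y, 80 mm apart, 55 mm in front of the shelf's origin.
- pad_yellow: flat yellow felt spot, 68 mm across and about 1 mm thick (it does not raise the jar), on the shelf's floor near the front; the yellow jar's own place. Origin: its centre, on the shelf's floor, 8 mm above the bench. The three spots lie in a row along the shelf's y, 80 mm apart, 55 mm in front of the shelf's origin.
- plate: loose aluminium plate 100 x 100 x 10 mm, 0.3 kg. Four through holes 20 mm across at x, y = +-32 mm. Dark wooden bar handle on its middle, 40 mm along x, 18 mm along y, 10 to 45 mm above the underside. Origin: centre of the underside, z up. It starts flat on the shelf's floor, x nearly along the shelf's, its rear 22 mm under the roof: draw it 35 mm or more to the shelf's front (-x), then lift.
- shelf: fixed low plywood stock shelf. Origin: on the bench, x towards its back, y along its width; front open. Floor 8 mm thick, from x = -95 to 115 mm, y = -130 to 130 mm. A roof board covers x = 63 to 115 mm, its underside 40 mm and its top 52 mm above the bench, with side walls and a back wall under it; no walls farther forward.
- jig: fixed drum-hoop jig: round wooden base 150 mm across, 22 mm tall; four tapered steel studs, 10 mm thick, stand 18 mm above it at x, y = +-32 mm. Origin: centre of its underside, z up. The plate, its holes lined up (any quarter turn will do), goes over the studs flat onto the base, its underside then 22 mm above the bench.
- mat: fixed cork mat, 190 x 190 x 6 mm, the side area where the jars are to be put. Origin: centre of its underside; sides along its x and y.
There are look-alikes about, which are no part of the job. There is more than one size of the plate; the job needs the largest. Leave any red look-alike of the jig alone.

How it is judged:
By the outcome, as a careful person would: the job done as asked, in the order asked, and still so for the second after the job is handed in, with the robot touching nothing.
It also fails if it takes over 144 s, if anything falls off the work surface, if the arm or the gripper's body presses on something with over 40 N, if the wrist force passes 120 N, or if a joint passes its speed limit or range.

### The arm

A 7-joint arm with a two-finger parallel gripper is mounted at the origin on the work surface. World frame = base frame: x ahead of the robot, y to its left, z up, the work surface at z = 0. Lengths are in m, angles in rad, forces in N, time in s.
With the tool pointing down it reaches from about 0.4 to 0.85 m from the base axis. Payload 10.4 kg.
Tool frame: the origin (TCP) lies on the centre line of the jaws, within the pads' length; the fingertips stand env.finger_overhang ahead of it and the grasp point (between the pads) lies 5 mm behind it (env.finger_overhang is the distance from the TCP to the fingertips, in m); z points along the fingers, y is the line along which they close (so a half turn about z gives the same grasp; the last joint's range is limited). The gripper opens to 87 mm and grips with 3 to 60 N. Pads are 19 mm wide; open, the fingers measure 117 mm over their backs; the gripper's body (75 mm by 190 mm) begins 51 mm behind the grasp point.
Start: joints at [1.271, 0.332, -0.065, 1.46, 0.022, 1.35, -0.088], TCP at [0.171, -0.601, 0.215] pointing down, gripper open.
Joint ranges: [-2.6, 2.6], [-0.5, 2.12], [-1.47, 1.34], [0.16, 2.42], [-1.27, 4.41], [0.06, 2.06], [-2.6, 2.6]. Speed limits (rad/s): [2.22, 2.22, 2.79, 2.79, 3.14, 3.14, 3.14].

### API

Orientations are given as a unit quaternion [w, x, y, z].
In Python, from rig import env gives the robot as it stands. The module is installed in compiled form; this text tells all that it offers.
- The arm moves only by the shell command python3 -m pendant 'ROWS' [OPENING]. ROWS is JSON, a list of rows, each a list of 4 numbers: the shift along the tool's x, y, z in m, then the turn about the tool's z in degrees. In form: [[x, y, z, twist], ...]. A call has 1 to 5 rows; each row shifts and turns the commanded pose from where the row before left it, along the tool's axes as they then stand; what a row does not reach is not made up. A row lasts 1/12 s, in which the tool goes at most 41.7 mm and 7.16 degrees, less where a joint would pass 70% of its speed; a pose out of reach is approached as far as the arm can. A call is refused whole if a number of a shift passes 0.0417 or a number of a turn 7.16, either way. A call with a gripper value outside its range is refused whole. OPENING is the opening, from 0 (shut) to 1 (fully open), set as the call begins (- or left out, the last holds). The fingers move at their own pace and stop on an object; the grip force is fixed at half the most. Time passes only in rows, so rows that do not move let the fingers close. It gives the time, the measured TCP pose, the force, the opening and the grip force at its end, in the units of the state.
- env.state(): the state, without advancing time (a new reading comes with each control period).
- env.camera(name): name is "scene" or "top" or "wrist"; returns a dict with "color" (420x560x3 uint8, red, green, blue), "fx", "fy", "cx", "cy" (pixels), "eye" and "rotation" of the camera in the world. Camera axes: x right, y down, z forward; pixel columns grow to the right and rows downward; lengths in m; the calibration is good to about 2 mm. A picture is of the moment at which its call begins. There is no depth.
- env.finish_job(): hands the job in; it is judged then, once.
Trained networks look in the newest picture that a camera, given by its name, has taken for a name from the list of things; names that differ only in an ending like _2 or _b are one class to them, and where a whole thing is asked for, a point or a joint stands for the part that bears it (a point fixed in the world has none). Each returns a list of dicts, best first, with "confidence" (0 to 1); they miss things now and then, are a little off and sometimes report something else, mostly with a low value. They report only what shows in the picture. A call takes as long as a camera call. They do not tell look-alikes from the thing itself.
- env.find_in(target, camera): "bbox" ([centre column, centre row, width, height] as shares, 0 to 1, of the picture: columns of its width, rows of its height, round what is visible of it).
- env.regions_of(target, camera): "region" (420x560 bool, what is visible of it) and "bbox" ([centre column, centre row, width, height] as shares, 0 to 1, of the picture: columns of its width, rows of its height, round what is visible of it).
- env.tip_of(target, camera): "centre" ([column, row] as shares, 0 to 1, of the picture: columns of its width, rows of its height: a listed point, or the origin of a listed thing).
The state is a dict: "time": time; "joint_positions": joint angles; "dq": joint speeds; "joint_efforts": joint torques, N m; "position": TCP position; "eef_rot": TCP orientation; "force": force on the tool from outside, world axes, zero at the start; "torque": the same for the moment, N m; "gripper_width": opening from 0.0 (shut) to 1.0 (fully open); "gripper_force": force on a finger pad.
Only numpy, scipy, OpenCV 4.12 (cv2) and the standard library are available. Lean on these libraries where they do the work, as an engineer would, in place of code of your own. Each camera call takes 0.05 s, during which the arm holds its last target. There are 200 camera calls.

## Working session

There is one attempt and no reset: what is moved stays moved. The work goes in short steps, Python scripts to look and compute and a shell command to move; the robot and the scene stay as the last step left them, time stands still between calls to the robot, and variables do not carry over. Pictures are saved under pics/ and viewed, at most 14 in all, crops included, and the job is handed in when it is done.

```bash
mkdir -p pics; cat > h.py <<'E'
import numpy as np, cv2
from rig import env
from scipy.spatial.transform import Rotation as R
def snap(n,f=None):
    c=env.camera(n)
    if f: cv2.imwrite('pics/'+f,c['color'][:,:,::-1])
    return c
def ray(c,u,v,z):
    d=np.array(c['rotation'])@np.array([(u-c['cx'])/c['fx'],(v-c['cy'])/c['fy'],1.]); e=np.array(c['eye'])
    return e+d*(z-e[2])/d[2]
def proj(c,p):
    q=np.array(c['rotation']).T@(np.array(p)-np.array(c['eye'])); return c['cx']+c['fx']*q[0]/q[2],c['cy']+c['fy']*q[1]/q[2]
def tool():
    s=env.state(); return np.array(s['position']),R.from_quat(np.array(s['eef_rot'])[[1,2,3,0]])
E
python3 - <<'E'
from h import *
print(env.finger_overhang, env.state())
for n in ['top','scene']:
    c=snap(n,n+'0.png'); print(n,c['fx'],c['eye'],np.round(c['rotation'],3).tolist())
    for t in ['jar_red','jar_blue','jar_yellow','plate','shelf','jig','mat']:
        for r in env.tip_of(t,n)[:4]:
            u,v=r['centre'][0]*560,r['centre'][1]*420
            print(t,round(r['confidence'],2),round(u),round(v),ray(c,u,v,0.008).round(3)[:2])
E
```

```text
0.014 {'time': 0.0, 'joint_positions': array([ 1.27135821,  0.33285472, -0.06470646,  1.46093946,  0.02160472,
        1.34987585, -0.08851468]), 'dq': array([ 5.70706255e-05,  9.00034895e-04, -1.46416379e-03, -9.57332668e-05,
       -1.50581339e-04, -1.30609424e-03, -1.76004904e-04]), 'joint_efforts': array([ 9.24808091e-06, -6.23243737e+01,  2.48102011e-02, -3.89897239e+01,
       -6.12826715e-02,  4.00313688e-02,  1.35512933e-04]), 'position': array([ 0.1707124 , -0.60082915,  0.21386555]), 'eef_rot': array([-6.78878507e-04,  9.90434207e-01,  1.37984073e-01, -1.27945810e-04]), 'force': array([ 0.43902193, -0.52281697, -0.20662087]), 'torque': array([ 0.00934765,  0.01822613, -0.01914913]), 'gripper_force': 0.0, 'gripper_width': 1.0016022673087148}
top 496.08974484590414 [0.48867891 0.04632606 1.4041176 ] [0.035, -0.699, 0.714, -0.017]Traceback (most recent call last):
  File "<stdin>", line 8, in <module>
  File "h.py", line 9, in ray
    d=np.array(c['rotation'])@np.array([(u-c['cx'])/c['fx'],(v-c['cy'])/c['fy'],1.]); e=np.array(c['eye'])
      ~~~~~~~~~~~~~~~~~~~~~~~^~~~~~~~~~~~~~~~~~~~~~~~~~~~~~~~~~~~~~~~~~~~~~~~~~~~~~~
ValueError: matmul: Input operand 1 has a mismatch in its core dimension 0, with gufunc signature (n?,k),(k,m?)->(n?,m?) (size 3 is different from 4)
```

View pics/top0.png

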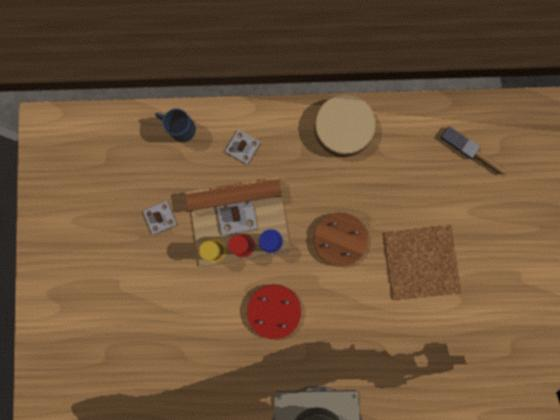

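The top view shows the shelf at about (238,220) with the plate at (237,216). The jars are at yellow (210,250), red (239,245) and blue (270,241). The brown jig is at (341,238), the red look-alike at (274,311) and the mat at (422,262). The camera rotation is a quaternion, so I'll fix the helper.

```bash
sed -i "s/^def snap/def M(c): return R.from_quat(np.array(c['rotation'])[[1,2,3,0]]).as_matrix()\ndef snap/; s/np.array(c\['rotation'\])@/M(c)@/; s/np.array(c\['rotation'\]).T@/M(c).T@/" h.py
python3 - <<'E'
from h import *
for n in ['top','scene','wrist']:
    c=snap(n,n+'0.png'); print(n,c['fx'],c['eye'],c['cx'],c['cy'])
    for t in ['jar_red','jar_blue','jar_yellow','pad_red','pad_blue','pad_yellow','plate','shelf','jig','mat']:
        for r in env.tip_of(t,n)[:4]:
            u,v=r['centre'][0]*560,r['centre'][1]*420
            print(t,round(r['confidence'],2),round(u),round(v),ray(c,u,v,0 if t in('jig','mat','shelf')else .008).round(3)[:2])
    if n=='top':
        for t in ['jar_red','jar_blue','jar_yellow']:
            b=env.find_in(t,n)[0]['bbox'];print(t,'lid',ray(c,b[0]*560,b[1]*420,.105).round(3))
E
```

```text
top 496.08974484590414 [0.48867891 0.04632606 1.4041176 ] 283.16260133178537 219.01795181229926
jar_red 0.68 242 245 [0.522 0.198]
jar_blue 0.58 272 240 [0.533 0.113]
jar_yellow 0.88 214 250 [0.507 0.277]
pad_red 0.47 240 248 [0.513 0.203]
pad_blue 0.44 269 242 [0.527 0.122]
pad_yellow 0.57 215 247 [0.517 0.274]
plate 0.96 158 215 [0.61  0.435]
plate 0.94 241 145 [0.805 0.197]
plate 0.77 233 213 [0.61  0.223]
plate 0.27 215 250 [0.507 0.275]
shelf 0.57 237 227 [0.572 0.211]
jig 0.85 339 243 [ 0.522 -0.077]
jig 0.76 274 313 [0.33  0.111]
mat 0.81 423 263 [ 0.458 -0.308]
jar_red lid [0.516 0.194 0.105]
jar_blue lid [0.525 0.114 0.105]
jar_yellow lid [0.504 0.265 0.105]
scene 515.2538765955294 [ 1.17094079 -0.41894709  1.1482457 ] 288.1659742916226 206.25742399138613
jar_red 0.87 314 188 [0.523 0.197]
jar_red 0.18 334 173 [0.515 0.278]
jar_blue 0.78 293 199 [0.516 0.126]
jar_blue 0.16 331 170 [0.501 0.278]
jar_yellow 0.65 333 170 [0.505 0.282]
pad_red 0.66 314 189 [0.525 0.193]
pad_blue 0.64 292 206 [0.533 0.109]
pad_yellow 0.44 334 172 [0.513 0.278]
plate 0.89 383 259 [0.805 0.191]
plate 0.87 396 169 [0.612 0.431]
plate 0.7 341 205 [0.613 0.216]
shelf 0.67 326 202 [0.574 0.196]
jig 0.96 251 162 [0.331 0.115]
jig 0.94 236 242 [ 0.533 -0.076]
mat 0.75 149 271 [ 0.471 -0.298]
wrist 310.650736024837 [ 0.2453241  -0.58042939  0.38474353] 278.8979331514196 204.50721618698955
```

View pics/scene0.png

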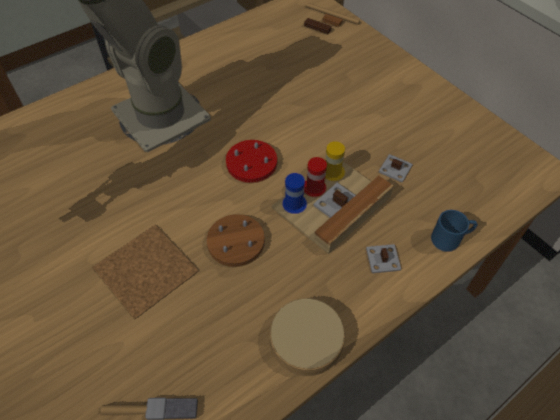

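The scene view confirms the layout: the job's plate is the large one under the roof at (341,205), the wooden jig is at (236,242) and the mat at (147,270). I'll move above the shelf and look with the wrist camera.

```bash
cat >> h.py <<'E'
def yaw():
    x=tool()[1].as_matrix()[:,0]; return np.degrees(np.arctan2(x[1],x[0]))
def go(p,psi=None):
    q,r=tool(); d=r.as_matrix().T@(np.array(p)-q)
    print('at',q.round(4),'yaw',yaw().round(2),'shift(tool)',d.round(4), 'rows>=',np.ceil(np.linalg.norm(d)/.038), 'twist', None if psi is None else round((yaw()-psi+180)%360-180,2))
def look(n,ts,f=None,k=4):
    c=snap(n,f)
    for t,z in ts:
        for r in env.tip_of(t,n)[:k]:
            u,v=r['centre'][0]*560,r['centre'][1]*420
            print(n,t,round(r['confidence'],2),round(u),round(v),ray(c,u,v,z).round(4)[:2])
    return c
E
for i in 1 2; do python3 -m pendant '[[0.034,-0.0164,-0.008,0],[0.034,-0.0164,-0.008,0],[0.034,-0.0164,-0.008,0],[0.034,-0.0164,-0.008,0],[0.034,-0.0164,-0.008,0]]'; done
for i in 1 2 3; do python3 -m pendant '[[0.0068,-0.0362,0,0],[0.0068,-0.0362,0,0],[0.0068,-0.0362,0,0],[0.0068,-0.0362,0,0],[0.0068,-0.0362,0,0]]'; done
python3 - <<'E'
from h import *
c=look('wrist',[('jar_red',.008),('jar_blue',.008),('jar_yellow',.008),('pad_red',.008),('pad_blue',.008),('pad_yellow',.008),('plate',.008),('shelf',0),('jig',0)],'w1.png')
print(c['eye'],M(c).round(3).tolist()); go([.5,.2,.3],97.5); print(env.state()['joint_positions'].round(2))
E
```

```text
time: 2.32
position: [0.313, -0.4745, 0.2552]
eef_rot: [0.0, 0.99, 0.138, 0.0]
force: [1.0, -1.0, 0.1]
gripper_width: 0.999
gripper_force: 0.0
time: 2.73
position: [0.4541, -0.3491, 0.2954]
eef_rot: [0.0, 0.99, 0.138, 0.0]
force: [0.6, 0.0, 0.1]
gripper_width: 1.002
gripper_force: 0.0
time: 3.15
position: [0.4359, -0.1654, 0.2947]
eef_rot: [0.0, 0.99, 0.138, 0.0]
force: [0.8, -0.1, 0.8]
gripper_width: 0.999
gripper_force: 0.0
time: 3.57
position: [0.419, 0.018, 0.2949]
eef_rot: [0.0, 0.99, 0.138, 0.0]
force: [0.7, 0.4, 0.2]
gripper_width: 0.999
gripper_force: 0.0
time: 3.98
position: [0.4022, 0.2014, 0.295]
eef_rot: [0.0, 0.99, 0.138, 0.001]
force: [0.9, -0.2, -0.2]
gripper_width: 1.0
gripper_force: 0.0
wrist jar_red 0.84 304 88 [0.5184 0.1976]
wrist jar_blue 0.98 360 97 [0.5287 0.1192]
wrist jar_yellow 0.67 250 82 [0.5059 0.2709]
wrist pad_red 0.54 362 97 [0.5295 0.1166]
wrist pad_blue 0.45 252 82 [0.5066 0.2686]
wrist plate 0.76 312 15 [0.6062 0.214 ]
wrist shelf 0.42 362 96 [0.5315 0.1151]
wrist jig 0.78 486 136 [ 0.5293 -0.0791]
wrist jig 0.68 325 224 [0.3352 0.1054]
[0.47647042 0.22228447 0.46518346] [[0.274, -0.923, -0.27], [-0.962, -0.262, -0.078], [0.001, 0.281, -0.96]]
at [0.403  0.1988 0.2946] yaw 15.76 shift(tool) [ 0.0936  0.0252 -0.0054] rows>= 3.0 twist -81.74
[ 0.41 -0.08 -0.91  1.72 -0.06  1.46 -1.78]
```

View pics/w1.png

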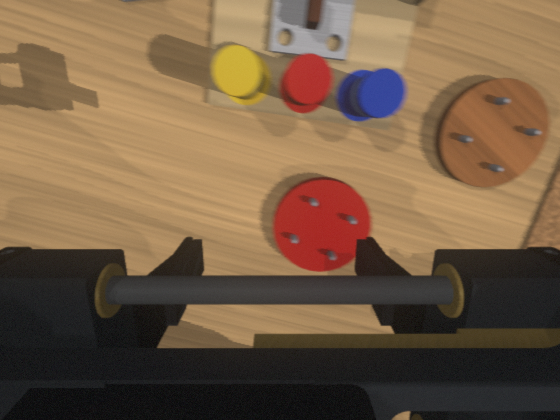

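The wrist view shows the three lids at yellow (238,71), red (308,79) and blue (380,93). The plate's front edge is behind them, the jig is at (492,132) and the red look-alike at (322,224).

```bash
cat >> h.py <<'E'
H={'red':lambda h:(h<5)|(h>174),'blue':lambda h:(h>110)&(h<130),'yellow':lambda h:(h>22)&(h<33)}
def blob(c,col,uv,rad=45):
    hsv=cv2.cvtColor(c['color'],cv2.COLOR_RGB2HSV); m=(H[col](hsv[...,0])&(hsv[...,1]>170)&(hsv[...,2]>50)).astype(np.uint8)
    yy,xx=np.mgrid[:420,:560]; m&=((xx-uv[0])**2+(yy-uv[1])**2<rad**2).astype(np.uint8)
    return m
E
python3 - <<'E'
from h import *
w=snap('wrist');t=snap('top')
# lid: fit position so that the predicted silhouette (jar upright) overlaps colour blob
from scipy.optimize import minimize
P0={'red':(.5195,.198),'blue':(.529,.118),'yellow':(.507,.275)}
a=np.linspace(0,2*np.pi,40)
for k,p in P0.items():
    out=[]
    for c in (w,t):
        m=blob(c,k,proj(c,[*p,.09]),40)
        def cost(x):
            q=np.array([proj(c,[x[0]+.026*np.cos(b),x[1]+.026*np.sin(b),z]) for z in(.088,.108) for b in a],np.float32)
            h=cv2.convexHull((q*16).astype(np.int32)); s=np.zeros((420,560),np.uint8); cv2.fillConvexPoly(s,h,1,shift=4)
            return (m&(1-s)).sum()*.25+(s&(1-m)).sum()
        r=minimize(cost,p,method='Nelder-Mead',options=dict(initial_simplex=[p,(p[0]+.01,p[1]),(p[0],p[1]+.01)])); out+=[r.x.round(4),r.fun,m.sum()]
    print(k,*out)
E
```

```text
red [0.5173 0.1991] 197.5 2139 [0.5188 0.1952] 41.75 411
blue [-0.2297  0.6952] 0.25 1 [0.5285 0.1122] 189.0 150
yellow [0.5054 0.2734] 232.25 2008 [0.5108 0.2777] 146.25 210
```

```bash
python3 -m pendant '[[0.0248,0.028,0,0],[0.0248,0.028,0,0],[0.0248,0.028,0,0],[0.0248,0.028,0,0]]' 
for i in 1 2 3; do python3 -m pendant '[[0,0,0,-6.85],[0,0,0,-6.85],[0,0,0,-6.85],[0,0,0,-6.85]]' >/dev/null; done
python3 - <<'E'
from h import *
look('wrist',[('jar_red',.008),('jar_blue',.008),('jar_yellow',.008)],'w2.png',1)
go([.529,.118,.09],98);print(env.state()['joint_positions'].round(2))
E
```

```text
time: 4.92
position: [0.5304, 0.1173, 0.2945]
eef_rot: [0.0, 0.991, 0.137, 0.0]
force: [1.1, 0.7, 1.2]
gripper_width: 0.999
gripper_force: 0.0
wrist jar_red 0.69 281 110 [0.5194 0.1994]
wrist jar_blue 0.81 278 170 [0.5279 0.1151]
wrist jar_yellow 0.89 279 51 [0.5062 0.2742]
at [0.5289 0.1187 0.2946] yaw 97.78 shift(tool) [-0.0007  0.      0.2046] rows>= 6.0 twist -0.22
[ 0.57  0.25 -1.03  1.51  0.21  1.5  -0.33]
```

View pics/w2.png

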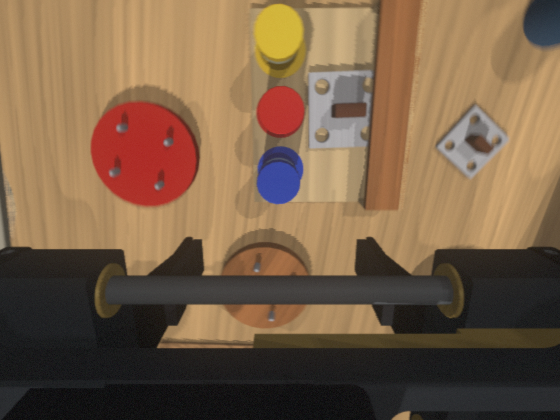

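The jar row lies along column 280, directly in line with the jaws. Blue is at (279,182), so I'll descend and grasp it.

```bash
python3 -m pendant '[[0,0,0.035,0],[0,0,0.035,0],[0,0,0.035,0],[0,0,0.035,0],[0,0,0.034,0]]'; python3 -m pendant '[[0,0,0.02,0],[0,0,0.01,0],[0,0,0,0]]'; python3 -m pendant '[[0,0,0,0],[0,0,0,0],[0,0,0,0],[0,0,0,0],[0,0,0,0]]' 0;  python3 -m pendant '[[0,0,0,0],[0,0,0,0]]'
python3 -c "
from h import *
go([.465,-.303,.25]);c=snap('top');r=env.regions_of('mat','top')[0]['region'].astype(np.uint8)
b=cv2.minAreaRect(np.argwhere(r)[:,::-1].astype(np.float32));print([ray(c,*p,.006).round(4)[:2] for p in cv2.boxPoints(b)],ray(c,*b[0],.006))"
```

```text
time: 6.53
position: [0.5286, 0.1187, 0.119]
eef_rot: [0.0, 0.657, 0.754, -0.0]
force: [0.2, -0.6, -0.0]
gripper_width: 1.0
gripper_force: 0.0
time: 6.78
position: [0.5277, 0.1186, 0.0888]
eef_rot: [-0.001, 0.657, 0.754, -0.001]
force: [-0.3, 0.1, 0.3]
gripper_width: 1.0
gripper_force: 0.0
time: 7.2
position: [0.5293, 0.119, 0.0914]
eef_rot: [0.001, 0.656, 0.755, 0.0]
force: [0.7, 0.1, 0.4]
gripper_width: 0.708
gripper_force: 0.0
time: 7.37
position: [0.5289, 0.119, 0.091]
eef_rot: [0.0, 0.656, 0.755, 0.0]
force: [-0.3, -0.3, 3.3]
gripper_width: 0.583
gripper_force: 30.0
at [0.5289 0.119  0.091 ] yaw 98.05 shift(tool) [-0.4089 -0.1223 -0.159 ] rows>= 12.0 twist None
[array([ 0.5482, -0.1998]), array([ 0.5676, -0.3945]), array([ 0.3759, -0.4088]), array([ 0.3562, -0.2162])] [ 0.46150152 -0.30499096  0.006     ]
```

```bash
python3 -m pendant '[[0,0,-0.02,0],[0,0,-0.04,0],[0,0,-0.04,0]]'; python3 -m pendant '[[-0.036,-0.0099,0,0],[-0.036,-0.0099,0,0],[-0.036,-0.0099,0,0],[-0.036,-0.0099,0,0],[-0.036,-0.0099,0,0]]' >/dev/null; python3 -m pendant '[[-0.036,-0.0099,0,0],[-0.036,-0.0099,0,0],[-0.036,-0.0099,0,0],[-0.036,-0.0099,0,0]]' >/dev/null;python3 -m pendant '[[-0.036,-0.0099,0,0],[-0.036,-0.0099,0,0],[-0.036,-0.0099,0,0],[-0.036,-0.0099,0,0],[0,0,0,0]]' 
python3 -c "
from h import *
go([.467,-.363,.089]);print(env.state()['joint_positions'].round(2))"
```

```text
time: 7.72
position: [0.5275, 0.1188, 0.1906]
eef_rot: [-0.001, 0.655, 0.755, -0.001]
force: [1.7, -0.9, -0.4]
gripper_width: 0.586
gripper_force: 30.0
time: 8.88
position: [0.4631, -0.3712, 0.1892]
eef_rot: [-0.0, 0.66, 0.752, -0.001]
force: [-1.2, -1.3, -2.4]
gripper_width: 0.584
gripper_force: 30.0
at [ 0.4631 -0.3712  0.1892] yaw 97.47 shift(tool) [0.0077 0.0052 0.1002] rows>= 3.0 twist None
[ 1.2   0.37 -0.76  1.55  0.26  1.32  0.54]
```

```bash
python3 -m pendant '[[0,0,0.035,0],[0,0,0.035,0],[0,0,0.02,0],[0,0,0.008,0],[0,0,0,0]]'; python3 -m pendant '[[0,0,0.001,0],[0,0,0,0]]'
```

```text
time: 9.3
position: [0.4661, -0.3617, 0.0911]
eef_rot: [-0.001, 0.656, 0.755, -0.0]
force: [0.9, -0.5, -0.6]
gripper_width: 0.585
gripper_force: 30.0
time: 9.47
position: [0.4677, -0.3626, 0.0928]
eef_rot: [0.001, 0.656, 0.755, 0.0]
force: [-1.0, 0.2, -1.2]
gripper_width: 0.583
gripper_force: 30.0
```

```bash
python3 -m pendant '[[0,0,0.001,0],[0,0,0.001,0],[0,0,0,0],[0,0,0,0]]'; python3 -m pendant '[[0,0,0,0],[0,0,0,0],[0,0,0,0]]' 0.85; python3 -m pendant '[[0,0,-0.02,0],[0,0,-0.04,0],[0,0,-0.04,0],[0,0,0,0]]' 1
python3 -c "
from h import *
look('wrist',[('jar_blue',.006)],'w3.png',1); look('top',[('jar_blue',.006)]);go([.5185,.198,.19],98)"
```

```text
time: 9.8
position: [0.4671, -0.3625, 0.0899]
eef_rot: [0.0, 0.656, 0.755, -0.0]
force: [-0.6, 0.8, -2.0]
gripper_width: 0.589
gripper_force: 30.0
time: 10.05
position: [0.4672, -0.3625, 0.0899]
eef_rot: [0.0, 0.656, 0.755, 0.0]
force: [-0.2, -0.1, -0.2]
gripper_width: 0.733
gripper_force: 0.0
time: 10.38
position: [0.4703, -0.3637, 0.1978]
eef_rot: [0.005, 0.656, 0.755, 0.0]
force: [1.2, -0.1, 0.6]
gripper_width: 0.972
gripper_force: 0.0
wrist jar_blue 0.8 272 178 [ 0.4636 -0.3632]
top jar_blue 0.95 443 260 [ 0.4672 -0.3616]
at [ 0.4666 -0.3623  0.189 ] yaw 98.05 shift(tool) [ 0.5475  0.1299 -0.0009] rows>= 15.0 twist 0.05
```

View pics/w3.png

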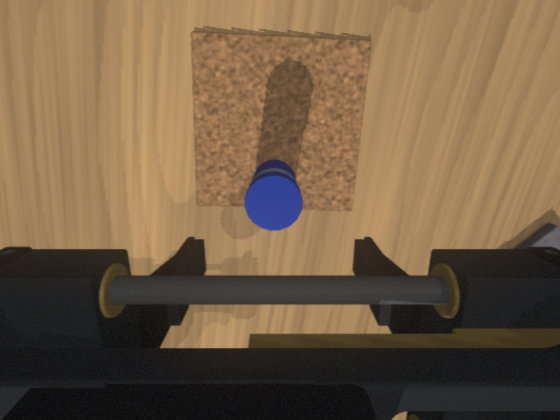

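Blue stands upright on the mat near its lower edge, with the lid at (273,200). Red is next.

```bash
for i in 1 2 3; do python3 -m pendant '[[0.0365,0.00866,0,0],[0.0365,0.00866,0,0],[0.0365,0.00866,0,0],[0.0365,0.00866,0,0],[0.0365,0.00866,0,0]]' >/dev/null; done;  python3 -m pendant '[[0,0,0,0],[0,0,0,0]]' 1
python3 -c "
from h import *
look('wrist',[('jar_red',.008),('jar_yellow',.008)]);go([.5185,.198,.091],98)"
```

```text
time: 12.0
position: [0.5173, 0.2008, 0.1884]
eef_rot: [-0.001, 0.654, 0.757, -0.0]
force: [0.8, -1.7, -0.0]
gripper_width: 1.001
gripper_force: 0.0
wrist jar_red 0.94 281 191 [0.5208 0.1923]
wrist jar_yellow 0.92 281 117 [0.508  0.2738]
at [0.5189 0.1964 0.1888] yaw 97.96 shift(tool) [ 0.0018 -0.      0.0978] rows>= 3.0 twist -0.04
```

```bash
python3 -m pendant '[[0.001,0,0.035,0],[0,0,0.035,0],[0,0,0.02,0],[0,0,0.008,0],[0,0,0,0]]'; python3 -m pendant '[[0,0,0,0],[0,0,0,0],[0,0,0,0],[0,0,0,0],[0,0,0,0]]' 0;  python3 -m pendant '[[0,0,0,0],[0,0,0,0]]'
python3 -m pendant '[[0,0,-0.02,0],[0,0,-0.04,0],[0,0,-0.04,0]]'|tail -2; for i in 1 2; do python3 -m pendant '[[-0.0349,-0.00904,0,0],[-0.0349,-0.00904,0,0],[-0.0349,-0.00904,0,0],[-0.0349,-0.00904,0,0],[-0.0349,-0.00904,0,0]]' >/dev/null; done; python3 -m pendant '[[-0.0349,-0.00904,0,0],[-0.0349,-0.00904,0,0],[-0.0349,-0.00904,0,0],[-0.0349,-0.00904,0,0],[0,0,0,0]]'; python3 -m pendant '[[0,0,0,0],[0,0,0,0]]'
python3 -c "
from h import *
go([.4615,-.305,.0895],98)"
```

```text
time: 12.57
position: [0.5181, 0.1969, 0.09]
eef_rot: [-0.001, 0.656, 0.754, -0.001]
force: [0.2, -0.8, 0.1]
gripper_width: 1.005
gripper_force: 0.0
time: 12.98
position: [0.5191, 0.199, 0.0924]
eef_rot: [0.0, 0.656, 0.755, 0.0]
force: [0.5, -0.3, -0.1]
gripper_width: 0.706
gripper_force: 0.0
time: 13.15
position: [0.519, 0.199, 0.092]
eef_rot: [0.0, 0.656, 0.755, 0.0]
force: [0.8, -1.3, 1.5]
gripper_width: 0.588
gripper_force: 30.0
gripper_width: 0.583
gripper_force: 30.0
time: 14.65
position: [0.4587, -0.3109, 0.1905]
eef_rot: [-0.0, 0.659, 0.752, -0.001]
force: [-1.1, -0.4, -2.6]
gripper_width: 0.584
gripper_force: 30.0
time: 14.82
position: [0.4619, -0.3018, 0.1913]
eef_rot: [-0.0, 0.656, 0.755, 0.0]
force: [0.3, -0.3, -2.5]
gripper_width: 0.586
gripper_force: 30.0
at [ 0.4619 -0.3018  0.1913] yaw 98.08 shift(tool) [-0.0032 -0.0009  0.1018] rows>= 3.0 twist 0.08
```

```bash
python3 -m pendant '[[-0.003,-0.001,0.035,0],[0,0,0.035,0],[0,0,0.02,0],[0,0,0.008,0],[0,0,0.003,0]]'; python3 -m pendant '[[0,0,0.001,0],[0,0,0,0],[0,0,0,0],[0,0,0,0]]'; python3 -m pendant '[[0,0,0,0],[0,0,0,0],[0,0,0,0]]' 0.85; python3 -m pendant '[[0,0,-0.02,0],[0,0,-0.04,0],[0,0,-0.04,0],[0,0,0,0]]' 1
for i in 1 2 3 4; do python3 -m pendant '[[0.0355,0.0079,0,0],[0.0355,0.0079,0,0],[0.0355,0.0079,0,0],[0.0355,0.0079,0,0]]' >/dev/null; done;  python3 -m pendant '[[0,0,0,0],[0,0,0,0],[0,0,0,0]]' 1
python3 -c "
from h import *
look('wrist',[('jar_yellow',.008)]);go([.507,.2745,.0915],98);look('top',[('jar_red',.006),('jar_blue',.006)])"
```

```text
time: 15.23
position: [0.461, -0.3041, 0.09]
eef_rot: [-0.001, 0.655, 0.756, -0.0]
force: [-4.6, 1.3, 6.9]
gripper_width: 0.586
gripper_force: 30.0
time: 15.57
position: [0.4621, -0.3061, 0.0908]
eef_rot: [0.001, 0.656, 0.755, 0.0]
force: [-0.3, -0.0, -2.8]
gripper_width: 0.585
gripper_force: 30.0
time: 15.82
position: [0.4617, -0.306, 0.0902]
eef_rot: [0.001, 0.656, 0.755, -0.0]
force: [-0.2, 0.5, 0.8]
gripper_width: 0.727
gripper_force: 0.0
time: 16.15
position: [0.4647, -0.3069, 0.1974]
eef_rot: [0.005, 0.656, 0.755, 0.0]
force: [1.0, 0.3, 0.6]
gripper_width: 0.976
gripper_force: 0.0
time: 17.73
position: [0.5069, 0.2742, 0.1895]
eef_rot: [0.0, 0.656, 0.755, -0.0]
force: [0.7, -0.2, 0.2]
gripper_width: 0.999
gripper_force: 0.0
wrist jar_yellow 0.93 279 182 [0.5069 0.2746]
wrist jar_yellow 0.18 325 246 [0.5736 0.2038]
at [0.5075 0.2728 0.1896] yaw 97.93 shift(tool) [ 0.0018 -0.0003  0.0981] rows>= 3.0 twist -0.07
top jar_red 0.97 421 259 [ 0.4696 -0.3019]
top jar_red 0.68 214 249 [0.5113 0.2774]
top jar_blue 0.69 443 260 [ 0.4657 -0.3637]
top jar_blue 0.4 236 213 [0.6105 0.2137]
```

```bash
python3 -m pendant '[[0.001,0,0.035,0],[0,0,0.035,0],[0,0,0.02,0],[0,0,0.008,0],[0,0,0,0]]'; python3 -m pendant '[[0,0,0,0],[0,0,0,0],[0,0,0,0],[0,0,0,0],[0,0,0,0]]' 0;  python3 -m pendant '[[0,0,0,0],[0,0,0,0]]'
python3 -m pendant '[[0,0,-0.02,0],[0,0,-0.04,0],[0,0,-0.04,0]]'|tail -2; for i in 1 2; do python3 -m pendant '[[-0.0364,-0.0088,0,0],[-0.0364,-0.0088,0,0],[-0.0364,-0.0088,0,0],[-0.0364,-0.0088,0,0],[-0.0364,-0.0088,0,0]]' >/dev/null; done; python3 -m pendant '[[-0.0364,-0.0088,0,0],[-0.0364,-0.0088,0,0],[-0.0364,-0.0088,0,0],[-0.0364,-0.0088,0,0],[0,0,0,0]]'; python3 -m pendant '[[0,0,0,0],[0,0,0,0]]'
python3 -c "
from h import *
go([.456,-.247,.0895],98)"
```

```text
time: 18.4
position: [0.5062, 0.2741, 0.0902]
eef_rot: [-0.0, 0.656, 0.755, -0.001]
force: [0.0, -0.8, 1.1]
gripper_width: 0.999
gripper_force: 0.0
time: 18.82
position: [0.5071, 0.2755, 0.0924]
eef_rot: [0.0, 0.656, 0.755, 0.0]
force: [0.4, 0.3, -0.6]
gripper_width: 0.703
gripper_force: 0.0
time: 18.98
position: [0.5069, 0.2754, 0.0919]
eef_rot: [0.0, 0.656, 0.755, 0.0]
force: [0.5, 0.2, 2.2]
gripper_width: 0.584
gripper_force: 30.0
gripper_width: 0.586
gripper_force: 30.0
time: 20.48
position: [0.4536, -0.2547, 0.1908]
eef_rot: [-0.0, 0.659, 0.752, -0.001]
force: [-1.4, -0.2, -1.7]
gripper_width: 0.583
gripper_force: 30.0
time: 20.65
position: [0.4562, -0.2457, 0.1915]
eef_rot: [-0.0, 0.656, 0.755, 0.0]
force: [-0.6, 0.6, -2.1]
gripper_width: 0.591
gripper_force: 30.0
at [ 0.4562 -0.2457  0.1915] yaw 98.08 shift(tool) [-0.0014 -0.0004  0.102 ] rows>= 3.0 twist 0.08
```

```bash
python3 -m pendant '[[-0.001,0,0.035,0],[0,0,0.035,0],[0,0,0.02,0],[0,0,0.008,0],[0,0,0.003,0]]'; python3 -m pendant '[[0,0,0.001,0],[0,0,0,0],[0,0,0,0],[0,0,0,0]]'; python3 -m pendant '[[0,0,0,0],[0,0,0,0],[0,0,0,0]]' 0.85; python3 -m pendant '[[0,0,-0.02,0],[0,0,-0.04,0],[0,0,-0.04,0],[0,0,0,0]]' 1
for i in 1 2; do python3 -m pendant '[[0.0349,0.0154,-0.0105,0],[0.0349,0.0154,-0.0105,0],[0.0349,0.0154,-0.0105,0],[0.0349,0.0154,-0.0105,0],[0.0349,0.0154,-0.0105,0]]' >/dev/null; done;  python3 -m pendant '[[0,0,0,0],[0,0,0,0],[0,0,0,0]]' 1
python3 -c "
from h import *
look('wrist',[('pad_red',.008),('pad_blue',.008),('pad_yellow',.008),('plate',.008),('shelf',0)],'w4.png');look('top',[('jar_red',.006),('jar_blue',.006),('jar_yellow',.006),('plate',.008),('jig',0),('pad_red',.008),('pad_blue',.008),('pad_yellow',.008)],'top4.png')
print(tool()[0],yaw())"
```

```text
time: 21.07
position: [0.4557, -0.2459, 0.09]
eef_rot: [-0.001, 0.655, 0.756, -0.0]
force: [-7.7, 2.3, 12.8]
gripper_width: 0.583
gripper_force: 30.1
time: 21.4
position: [0.4571, -0.2476, 0.0907]
eef_rot: [0.001, 0.656, 0.755, 0.0]
force: [0.2, 0.3, -1.9]
gripper_width: 0.583
gripper_force: 30.0
time: 21.65
position: [0.4566, -0.2476, 0.09]
eef_rot: [0.0, 0.656, 0.755, 0.0]
force: [0.1, 0.4, 0.2]
gripper_width: 0.731
gripper_force: 0.0
time: 21.98
position: [0.4597, -0.2483, 0.1969]
eef_rot: [0.005, 0.655, 0.755, 0.001]
force: [0.4, -0.2, 1.3]
gripper_width: 0.976
gripper_force: 0.0
time: 23.07
position: [0.5599, 0.1195, 0.2944]
eef_rot: [0.0, 0.656, 0.755, -0.0]
force: [-0.5, 0.0, 0.4]
gripper_width: 1.001
gripper_force: 0.0
wrist pad_red 0.95 258 111 [0.5201 0.1941]
wrist pad_red 0.73 260 167 [0.5323 0.1161]
wrist pad_blue 0.67 261 167 [0.5328 0.116 ]
wrist pad_blue 0.39 321 108 [0.6066 0.2113]
wrist pad_yellow 0.72 258 46 [0.509  0.2764]
wrist plate 0.8 448 139 [0.7953 0.1941]
wrist plate 0.66 324 111 [0.6106 0.2078]
wrist shelf 0.73 296 111 [0.573  0.2021]
top jar_red 0.68 423 259 [ 0.4694 -0.3088]
top jar_blue 0.56 443 259 [ 0.4689 -0.3636]
top jar_yellow 0.77 400 265 [ 0.455  -0.2419]
top plate 0.8 160 216 [0.6077 0.4293]
top plate 0.72 240 144 [0.8092 0.1995]
top jig 0.65 338 240 [ 0.5294 -0.0724]
top jig 0.57 276 310 [0.3373 0.1056]
top pad_yellow 0.93 213 250 [0.5093 0.2789]
[0.55985945 0.11971902 0.29463277] 98.06138332623401
```

View pics/w4.png

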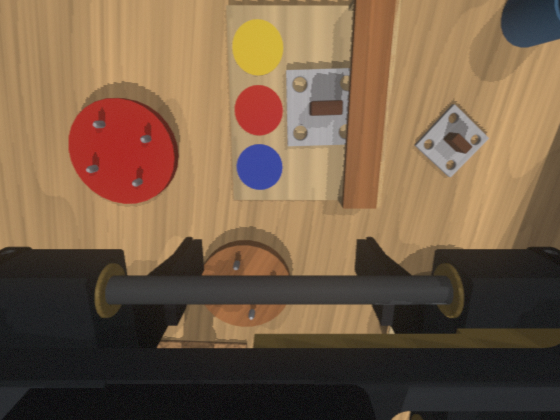

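View pics/top4.png

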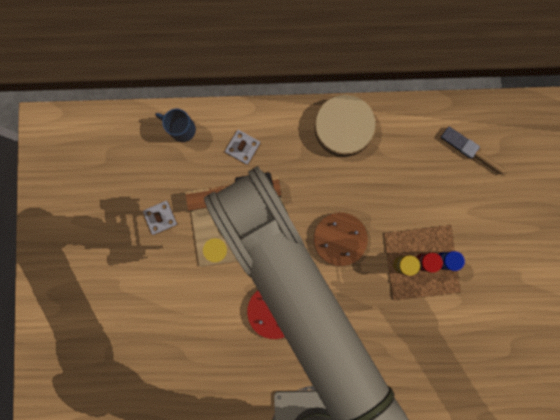

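The wrist view shows the pads at (258,47), (259,110) and (260,167). The plate's front holes are at about (300,84) and (301,132), and the handle is at (326,107). The top view shows all three jars standing on the mat.

```bash
python3 - <<'E'
from h import *
c=snap('wrist');P={}
for k,uv in dict(yellow=(258,47),red=(259,110),blue=(260,167)).items():
    m=blob(c,k,uv,35); n=cv2.findContours(m,0,1)[0]; n=max(n,key=cv2.contourArea); e=cv2.fitEllipse(n); P[k]=ray(c,*e[0],.009)[:2]; print(k,e,P[k].round(4))
d=P['yellow']-P['blue'];print('spacing',np.linalg.norm(d),'theta',np.degrees(np.arctan2(-d[0],d[1])))
th=np.arctan2(-d[0],d[1]);print('shelf', (np.mean(list(P.values()),0)+.055*np.array([np.cos(th),np.sin(th)])).round(4))
for n,uv in dict(h1=(300,84),h2=(301,132)).items(): print(n,ray(c,*uv,.018).round(4))
for n,uv in dict(hf=(309.5,107),hb=(343,107)).items(): print(n,ray(c,*uv,.053).round(4))
im=c['color'][55:170,270:360]; cv2.imwrite('pics/w4c.png',cv2.resize(im,None,fx=5,fy=5,interpolation=cv2.INTER_CUBIC)[:,:,::-1])
E
```

```text
yellow ((257.14495849609375, 46.986724853515625), (48.40508270263672, 54.34274673461914), 174.32350158691406) [0.5084 0.2755]
red ((258.140625, 109.81295013427734), (45.70697784423828, 48.33658981323242), 169.3482208251953) [0.5195 0.1963]Traceback (most recent call last):
  File "<stdin>", line 4, in <module>
ValueError: max() iterable argument is empty
```

```bash
sed -i "s/h>110)&(h<130)/h>105)\&(h<135)/; s/hsv\[...,2\]>50/hsv[...,2]>25/" h.py; python3 - <<'E'
from h import *
c=snap('wrist');P={}
print(cv2.cvtColor(c['color'],cv2.COLOR_RGB2HSV)[167,260])
for k,uv in dict(yellow=(258,47),red=(259,110),blue=(260,167)).items():
    m=blob(c,k,uv,35) if k!='blue' else (c['color'][...,2].astype(int)>c['color'][...,0]+25).astype(np.uint8)
    if k=='blue': m[:140]=0;m[195:]=0;m[:,:225]=0;m[:,295:]=0
    n=cv2.findContours(m,0,1)[0]; n=max(n,key=cv2.contourArea); e=cv2.fitEllipse(n); P[k]=ray(c,*e[0],.009)[:2]; print(k,e,P[k].round(4))
d=P['yellow']-P['blue'];print('spacing',np.linalg.norm(d),'theta',np.degrees(np.arctan2(-d[0],d[1])))
th=np.arctan2(-d[0],d[1]);print('shelf', (np.mean(list(P.values()),0)+.055*np.array([np.cos(th),np.sin(th)])).round(4))
for n,uv in dict(h1=(300,84),h2=(301,132)).items(): print(n,ray(c,*uv,.018).round(4))
for n,uv in dict(hf=(309.5,107),hb=(343,107)).items(): print(n,ray(c,*uv,.053).round(4))
im=c['color'][55:170,270:360]; cv2.imwrite('pics/w4c.png',cv2.resize(im,None,fx=5,fy=5,interpolation=cv2.INTER_CUBIC)[:,:,::-1])
E
```

```text
[116 158 157]
yellow ((257.16253662109375, 46.98908233642578), (48.38180160522461, 54.35047912597656), 174.89842224121094) [0.5084 0.2755]
red ((258.1500244140625, 109.78601837158203), (45.82964324951172, 48.37523651123047), 167.60128784179688) [0.5195 0.1964]
blue ((259.0950622558594, 166.5023651123047), (44.361900329589844, 44.93387222290039), 145.11376953125) [0.5306 0.1171]
spacing 0.16000496109446014 theta 7.991354599107509
shelf [0.574 0.204]
h1 [0.5717 0.2372 0.018 ]
h2 [0.5832 0.1752 0.018 ]
hf [0.5862 0.2088 0.053 ]
hb [0.6281 0.2148 0.053 ]
```

View pics/w4c.png

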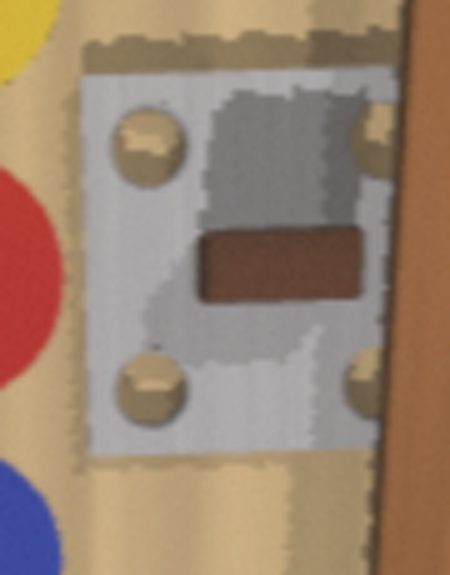

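The front holes and the handle put the plate at about (0.608, 0.212) with a yaw of about 10°. The pads fit a row with 160.0 mm between the outer two at 8.0°, which matches the 80 mm spacing given.

```bash
python3 -m pendant '[[0.0282,0.0202,0,0],[0.0282,0.0202,0,0],[0.0281,0.0201,0,0]]' >/dev/null
for i in 1 2 ; do python3 -m pendant '[[0,0,0,6.8],[0,0,0,6.8],[0,0,0,6.8],[0,0,0,6.8],[0,0,0,6.8]]' 0.6 >/dev/null; done;  python3 -m pendant '[[0,0,0,6.8],[0,0,0,6.8],[0,0,0,6.4],[0,0,0,0]]' 
python3 -m pendant '[[0,0,0.036,0],[0,0,0.036,0],[0,0,0.036,0],[0,0,0.036,0],[0,0,0,0]]'
python3 - <<'E'
from h import *
go([.608,.2118,.038],10);print(env.state()['joint_positions'].round(2))
look('top',[('jig',0)])
c=snap('wrist','w5.png')
E
```

```text
time: 25.33
position: [0.6079, 0.2119, 0.2947]
eef_rot: [0.0, 0.996, 0.085, 0.0]
force: [0.7, -0.9, -0.5]
gripper_width: 0.597
gripper_force: 0.0
time: 25.75
position: [0.6046, 0.2098, 0.1433]
eef_rot: [0.001, 0.996, 0.09, -0.005]
force: [-1.3, -0.6, -1.5]
gripper_width: 0.6
gripper_force: 0.0
at [0.6046 0.2098 0.1433] yaw 10.29 shift(tool) [ 0.0048 -0.0016  0.1052] rows>= 3.0 twist 0.29
[ 0.13  0.52 -0.73  1.47  0.35  1.3  -2.03]
top jig 0.96 340 239 [ 0.5325 -0.0799]
top jig 0.66 276 310 [0.3357 0.1052]
top jig 0.44 216 249 [0.5099 0.2711]
```

View pics/w5.png

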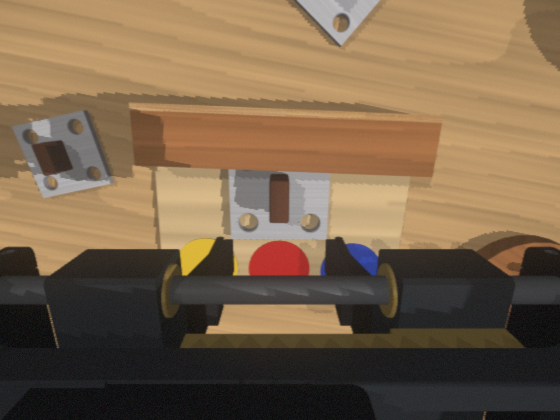

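The handle, at (279,198), is centred between the jaws and parallel to them. Descend and grip.

```bash
python3 -m pendant '[[0,0,0.036,0],[0,0,0.036,0],[0,0,0.025,0],[0,0,0.01,0],[0,0,0,0]]'; python3 -m pendant '[[0,0,0,0],[0,0,0,0]]'
python3 -c "
from h import *
go([.608,.2118,.038],10)"
```

```text
time: 26.32
position: [0.608, 0.2118, 0.0437]
eef_rot: [0.0, 0.996, 0.088, -0.0]
force: [-0.1, 0.3, 1.4]
gripper_width: 0.602
gripper_force: 0.0
time: 26.48
position: [0.6096, 0.2128, 0.0467]
eef_rot: [-0.001, 0.996, 0.088, 0.002]
force: [0.1, 0.8, -0.1]
gripper_width: 0.599
gripper_force: 0.0
at [0.6096 0.2128 0.0467] yaw 10.07 shift(tool) [-0.0018  0.0007  0.0087] rows>= 1.0 twist 0.07
```

```bash
python3 -m pendant '[[-0.001,0,0.004,0],[0,0,0.003,0],[0,0,0,0]]';python3 -m pendant '[[0,0,0,0],[0,0,0,0],[0,0,0,0],[0,0,0,0],[0,0,0,0]]' 0;  python3 -m pendant '[[0,0,0,0],[0,0,0,0],[0,0,0,0]]'
```

```text
time: 26.73
position: [0.607, 0.2115, 0.0367]
eef_rot: [0.0, 0.996, 0.088, 0.0]
force: [-0.3, -1.4, 0.4]
gripper_width: 0.6
gripper_force: 0.0
time: 27.15
position: [0.607, 0.2116, 0.0367]
eef_rot: [0.0, 0.996, 0.088, 0.0]
force: [0.2, -0.0, 0.3]
gripper_width: 0.309
gripper_force: 0.0
time: 27.4
position: [0.607, 0.2116, 0.0367]
eef_rot: [0.0, 0.996, 0.088, 0.0]
force: [0.1, -0.2, -0.0]
gripper_width: 0.202
gripper_force: 30.0
```

```bash
python3 -m pendant '[[-0.012,0,0,0],[-0.016,0,0,0],[-0.016,0,0,0],[-0.016,0,0,0],[0,0,0,0]]'; python3 -m pendant '[[0,0,-0.02,0],[0,0,-0.035,0],[0,0,-0.035,0],[0,0,-0.035,0],[0,0,0,0]]'; python3 -m pendant '[[0,0,0,0],[0,0,0,0]]'
python3 - <<'E'
from h import *
c=snap('wrist','w6.png'); t=look('top',[('jig',0)],'top6.png')
p,r=tool();print(p,yaw())
for dx in(-.032,.032):
  for dy in(-.032,.032): print(dx,dy,proj(c,p+r.apply([dx,dy,.0287-.010])))
cv2.imwrite('pics/top6c.png',cv2.resize(t['color'][200:280,300:380],None,fx=7,fy=7,interpolation=cv2.INTER_CUBIC)[:,:,::-1])
E
```

```text
time: 27.82
position: [0.5459, 0.2008, 0.0367]
eef_rot: [0.001, 0.996, 0.088, -0.0]
force: [0.4, 0.9, -3.0]
gripper_width: 0.207
gripper_force: 30.0
time: 28.23
position: [0.5511, 0.203, 0.1685]
eef_rot: [-0.001, 0.996, 0.088, 0.004]
force: [1.9, 1.7, -2.5]
gripper_width: 0.204
gripper_force: 30.0
time: 28.4
position: [0.5477, 0.2007, 0.1604]
eef_rot: [0.0, 0.996, 0.088, -0.001]
force: [-0.3, -0.6, -3.9]
gripper_width: 0.203
gripper_force: 30.0
top jig 0.91 336 242 [ 0.5228 -0.0686]
[0.54711277 0.20069193 0.15980292] 10.062876645673562
-0.032 -0.032 (np.float64(231.31502905436793), np.float64(280.5336070482119))
-0.032 0.032 (np.float64(324.78961711515916), np.float64(280.54180662116534))
0.032 -0.032 (np.float64(226.95686561531537), np.float64(189.54855657311117))
0.032 0.032 (np.float64(329.05642945748104), np.float64(189.5711876159773))
```

View pics/w6.png

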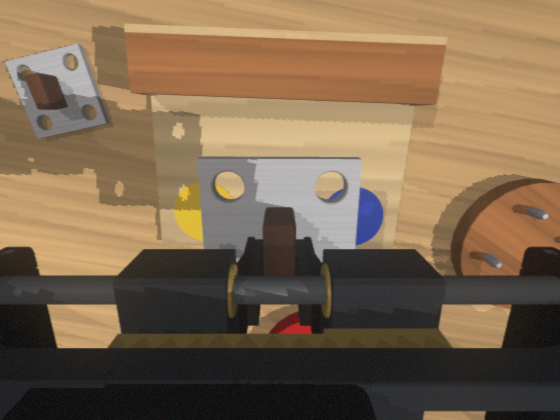

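View pics/top6c.png

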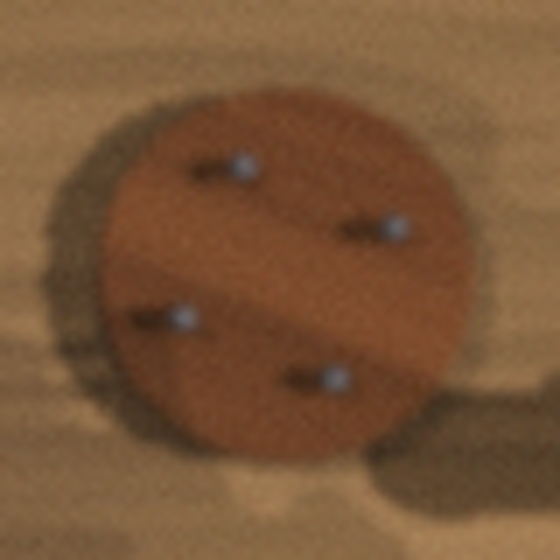

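The plate hangs square in the gripper with its front holes at (229,185) and (331,185). In the top crop the four stud tips are at (245,167), (396,227), (185,317) and (336,378).

```bash
python3 - <<'E'
from h import *
c=snap('top')
S=np.array([ray(c,300+(x+.5)/7-.5,200+(y+.5)/7-.5,.039)[:2] for x,y in[(245,167),(396,227),(336,378),(185,317)]])
print(S.round(4),'centre',S.mean(0).round(4),[np.linalg.norm(S[i]-S[i-1]).round(4) for i in range(4)])
e=[S[0]-S[1],S[3]-S[2]];print([np.degrees(np.arctan2(v[1],v[0])).round(2) for v in e])
w=snap('wrist');p,r=tool()
for uv in[(229.5,185),(331.5,185)]: print('hole off tool',r.inv().apply(ray(w,*uv,p[2]-.0187)-p).round(4))
go([*S.mean(0),.16])
E
```

```text
[[ 0.5735 -0.0619]
 [ 0.5486 -0.1203]
 [ 0.4901 -0.095 ]
 [ 0.5152 -0.0368]] centre [ 0.5319 -0.0785] [np.float64(0.0635), np.float64(0.0635), np.float64(0.0637), np.float64(0.0634)]
[np.float64(66.88), np.float64(66.69)]
hole off tool [ 0.0344 -0.0301  0.0186]
hole off tool [0.0345 0.0332 0.0186]
at [0.5473 0.2009 0.1604] yaw 10.06 shift(tool) [-0.0641  0.2724  0.0005] rows>= 8.0 twist None
```

```bash
for i in 1 2 3; do python3 -m pendant '[[-0.0108,0.0359,0,0],[-0.0108,0.0359,0,0],[-0.0108,0.0359,0,0]]' >/dev/null; done; for i in 1 2; do python3 -m pendant '[[0,0,0,-7.1],[0,0,0,-7.1],[0,0,0,-7.1],[0,0,0,-7.1],[0,0,0,0]]' ; done; python3 -m pendant '[[0,0,0,0],[0,0,0,0]]' >/dev/null
python3 - <<'E'
from h import *
c=snap('wrist','w7.png');go([.532,-.0785,.16],66.8)
for s in [(.5735,-.0619),(.5486,-.1203),(.4901,-.095),(.5152,-.0368)]: print(proj(c,[*s,.039]))
E
```

```text
time: 29.82
position: [0.5083, -0.1339, 0.1611]
eef_rot: [-0.0, 0.943, 0.332, -0.0]
force: [-0.3, 0.4, -4.0]
gripper_width: 0.206
gripper_force: 30.0
time: 30.23
position: [0.5084, -0.1338, 0.1613]
eef_rot: [-0.0, 0.834, 0.552, -0.0]
force: [-0.7, -0.4, -3.4]
gripper_width: 0.202
gripper_force: 30.0
at [ 0.5085 -0.1339  0.1615] yaw 66.58 shift(tool) [ 0.0602 -0.0005  0.0015] rows>= 2.0 twist -0.22
(np.float64(313.46992021025494), np.float64(95.74390807571783))
(np.float64(311.78635326684224), np.float64(166.63449682925716))
(np.float64(244.53197750788564), np.float64(166.70600547613896))
(np.float64(242.1564545011943), np.float64(95.95365443138223))
```

View pics/w7.png

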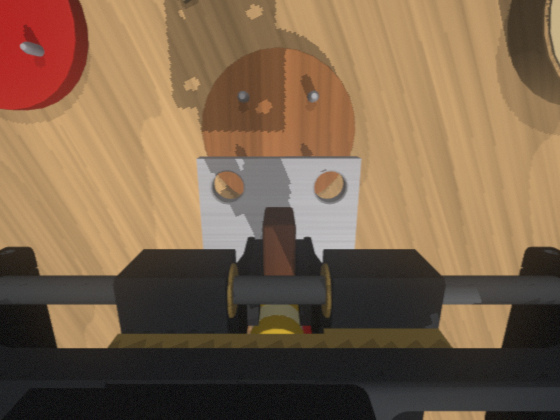

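The tips of the two far studs show at (243,96) and (314,97), within 1 px of the prediction from the top camera. I'll move over the jig and lower the plate.

```bash
python3 -m pendant '[[0.029,-0.0008,0,0],[0.029,-0.0007,0,-0.2],[0,0,0,0]]' >/dev/null; python3 -m pendant '[[0,0,0.03,0],[0,0,0.03,0],[0,0,0.02,0],[0,0,0,0],[0,0,0,0]]'; python3 -m pendant '[[0,0,0,0],[0,0,0,0]]'
python3 - <<'E'
from h import *
c=snap('wrist','w8.png');go([.532,-.0785,.0507],66.8)
cv2.imwrite('pics/w8c.png',cv2.resize(c['color'][130:270,180:380],None,fx=4,fy=4)[:,:,::-1])
E
```

```text
time: 31.12
position: [0.5296, -0.0798, 0.0814]
eef_rot: [-0.001, 0.834, 0.552, -0.0]
force: [0.0, 0.5, -2.0]
gripper_width: 0.201
gripper_force: 30.0
time: 31.28
position: [0.5312, -0.0801, 0.0835]
eef_rot: [0.001, 0.834, 0.552, 0.001]
force: [0.0, -1.1, -3.4]
gripper_width: 0.203
gripper_force: 30.0
at [ 0.5311 -0.0801  0.0833] yaw 67.02 shift(tool) [0.0019 0.0001 0.0326] rows>= 1.0 twist 0.22
```

View pics/w8c.png

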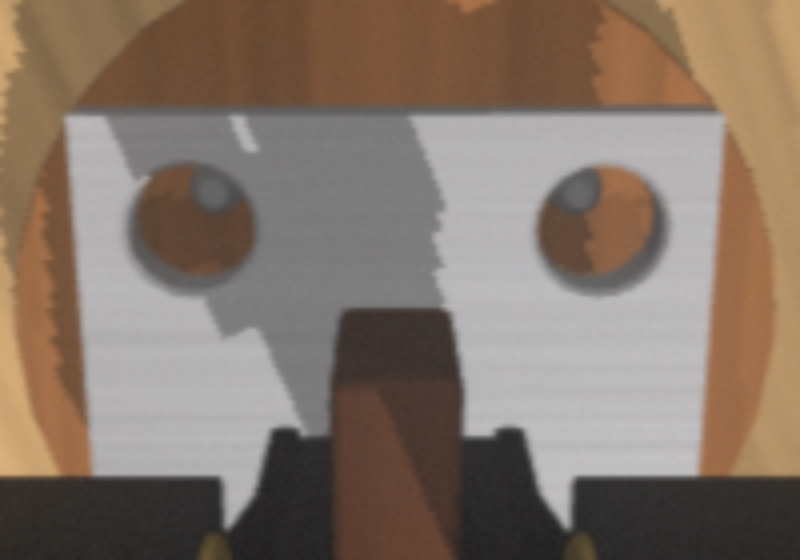

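Both front studs show inside their holes in the crop: studs at (212,190) and (578,192), holes at (192,228) and (602,230). I'll compute the remaining offset.

```bash
python3 - <<'E'
from h import *
c=snap('wrist');p,r=tool()
for x,y in[(212,190),(578,192)]: print('stud',r.inv().apply(ray(c,180+(x+.5)/4-.5,130+(y+.5)/4-.5,.0395)-p).round(4))
for x,y in[(192,228),(602,230)]: print('hole',r.inv().apply(ray(c,180+(x+.5)/4-.5,130+(y+.5)/4-.5,p[2]-.0187)-p).round(4))
E
```

```text
stud [ 0.0342 -0.032   0.0435]
stud [0.0339 0.032  0.0437]
hole [ 0.0332 -0.0316  0.0186]
hole [0.0329 0.0323 0.0188]
```

```bash
python3 -m pendant '[[0.001,0,0.008,0],[0,0,0.008,0],[0,0,0.008,0],[0,0,0,0]]'; python3 -m pendant '[[0,0,0.004,0],[0,0,0.002,0],[0,0,0,0],[0,0,0,0]]';  python3 -m pendant '[[0,0,0.002,0],[0,0,0,0],[0,0,0,0]]'
```

```text
time: 31.72
position: [0.529, -0.079, 0.0555]
eef_rot: [-0.001, 0.834, 0.552, -0.001]
force: [-1.0, 0.2, -3.3]
gripper_width: 0.203
gripper_force: 30.0
time: 32.05
position: [0.5305, -0.0791, 0.0517]
eef_rot: [0.0, 0.834, 0.552, 0.0]
force: [-0.3, 0.5, -2.8]
gripper_width: 0.206
gripper_force: 30.0
time: 32.3
position: [0.5308, -0.0791, 0.0506]
eef_rot: [0.0, 0.834, 0.552, 0.0]
force: [-3.3, 0.4, 5.7]
gripper_width: 0.199
gripper_force: 30.0
```

```bash
python3 -m pendant '[[0,0,0,0],[0,0,0,0],[0,0,0,0],[0,0,0,0]]' 0.6; python3 -m pendant '[[0,0,-0.02,0],[0,0,-0.035,0],[0,0,-0.035,0],[0,0,-0.04,0],[0,0,0,0]]'; python3 -m pendant '[[-0.03,0,0,0],[-0.03,0,0,0],[0,0,0,0],[0,0,0,0]]' 1
python3 - <<'E'
from h import *
c=snap('wrist','w9.png');go([.467,-.3625,.19],98)
look('top',[('plate',.022),('jar_red',.006),('jar_blue',.006),('jar_yellow',.006)],k=3)
E
```

```text
time: 32.63
position: [0.5306, -0.0791, 0.0498]
eef_rot: [0.0, 0.834, 0.552, 0.0]
force: [-0.0, 0.4, 0.6]
gripper_width: 0.417
gripper_force: 0.0
time: 33.05
position: [0.534, -0.0788, 0.187]
eef_rot: [0.004, 0.833, 0.553, 0.004]
force: [1.4, -0.4, 0.4]
gripper_width: 0.593
gripper_force: 0.0
time: 33.38
position: [0.5065, -0.1363, 0.1795]
eef_rot: [0.0, 0.835, 0.551, -0.0]
force: [0.6, 0.0, 1.0]
gripper_width: 0.818
gripper_force: 0.0
at [ 0.5069 -0.1347  0.1796] yaw 66.98 shift(tool) [-0.2253  0.0523 -0.0104] rows>= 7.0 twist -31.02
top plate 0.94 159 215 [0.6102 0.428 ]
top plate 0.57 241 146 [0.8002 0.1949]
top jar_blue 0.73 441 259 [ 0.4694 -0.3583]
```

View pics/w9.png

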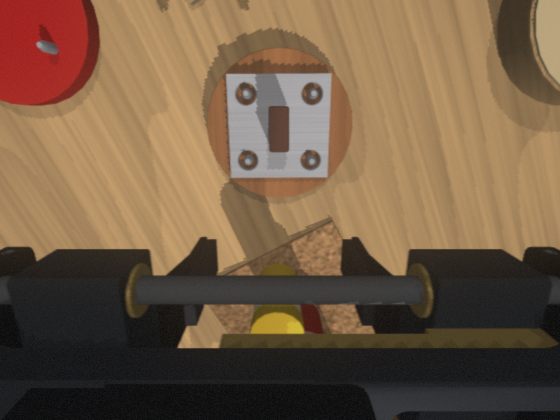

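The plate is seated over the jig with all four studs showing through its holes: (246,93), (312,93), (248,159) and (310,159). Now the jars go back, yellow first so that no jar has to be carried over another.

```bash
python3 -m pendant '[[-0.0309,-0.0005,-0.0026,0],[-0.0309,-0.0005,-0.0026,0],[-0.0309,-0.0005,-0.0026,0],[-0.0309,-0.0005,-0.0026,0]]' >/dev/null; python3 -m pendant '[[0,0,0,-6.2],[0,0,0,-6.2],[0,0,0,-6.2],[0,0,0,-6.2],[0,0,0,-6.2]]' >/dev/null;  python3 -m pendant '[[0,0,0,0],[0,0,0,0],[0,0,0,0]]' 1
python3 - <<'E'
from h import *
look('wrist',[('jar_yellow',.006)],k=2);go([.4567,-.2476,.0905],98)
E
```

```text
time: 34.68
position: [0.4572, -0.2471, 0.19]
eef_rot: [0.0, 0.657, 0.754, 0.0]
force: [-0.0, 0.3, -0.3]
gripper_width: 1.005
gripper_force: 0.0
wrist jar_yellow 0.7 280 183 [ 0.4581 -0.248 ]
at [ 0.4571 -0.2472  0.19  ] yaw 97.94 shift(tool) [-0.0003 -0.0004  0.0995] rows>= 3.0 twist -0.06
```

```bash
python3 -m pendant '[[0,0,0.035,0],[0,0,0.035,0],[0,0,0.02,0],[0,0,0.008,0],[0,0,0,0]]'; python3 -m pendant '[[0,0,0,0],[0,0,0,0],[0,0,0,0],[0,0,0,0],[0,0,0,0]]' 0;  python3 -m pendant '[[0,0,0,0],[0,0,0,0]]'
python3 -m pendant '[[0,0,-0.02,0],[0,0,-0.04,0],[0,0,-0.04,0]]'|tail -2; for i in 1 2; do python3 -m pendant '[[0.0365,0.0088,0,0],[0.0365,0.0088,0,0],[0.0365,0.0088,0,0],[0.0365,0.0088,0,0],[0.0365,0.0088,0,0]]' >/dev/null; done; python3 -m pendant '[[0.0365,0.0088,0,0],[0.0365,0.0088,0,0],[0.0365,0.0088,0,0],[0.0365,0.0088,0,0],[0,0,0,0]]'; python3 -m pendant '[[0,0,0,0],[0,0,0,0],[0,0,0,0]]'
python3 -c "
from h import *
go([.508,.2755,.092],98)"
```

```text
time: 35.2
position: [0.4561, -0.2468, 0.0906]
eef_rot: [-0.001, 0.656, 0.755, -0.0]
force: [-0.5, 0.6, 0.2]
gripper_width: 0.999
gripper_force: 0.0
time: 35.62
position: [0.4574, -0.2477, 0.0928]
eef_rot: [0.001, 0.656, 0.755, -0.0]
force: [-0.4, -0.3, 0.7]
gripper_width: 0.706
gripper_force: 0.0
time: 35.78
position: [0.4571, -0.2476, 0.0924]
eef_rot: [0.0, 0.656, 0.755, -0.0]
force: [-1.6, 0.6, 1.9]
gripper_width: 0.584
gripper_force: 30.0
gripper_width: 0.582
gripper_force: 30.0
time: 37.28
position: [0.5044, 0.2846, 0.1919]
eef_rot: [-0.002, 0.652, 0.758, 0.001]
force: [-1.3, 0.8, -1.0]
gripper_width: 0.584
gripper_force: 30.0
time: 37.53
position: [0.5078, 0.2742, 0.1918]
eef_rot: [0.0, 0.656, 0.754, -0.0]
force: [0.9, -0.7, -1.6]
gripper_width: 0.583
gripper_force: 30.0
at [0.5078 0.2742 0.1918] yaw 97.94 shift(tool) [0.0013 0.0004 0.0998] rows>= 3.0 twist -0.06
```

```bash
python3 -m pendant '[[0.001,0,0.035,0],[0,0,0.035,0],[0,0,0.018,0],[0,0,0.006,0],[0,0,0,0]]'; python3 -m pendant '[[0,0,0,0],[0,0,0.002,0],[0,0,0,0],[0,0,0,0]]'
```

```text
time: 37.95
position: [0.5071, 0.2749, 0.097]
eef_rot: [-0.0, 0.656, 0.754, -0.001]
force: [-0.4, 0.1, -0.9]
gripper_width: 0.58
gripper_force: 30.0
time: 38.28
position: [0.5078, 0.277, 0.097]
eef_rot: [0.0, 0.656, 0.755, 0.001]
force: [-1.1, -0.1, -0.9]
gripper_width: 0.581
gripper_force: 30.0
```

```bash
python3 -m pendant '[[-0.001,0,0.001,0],[0,0,0.001,0],[0,0,0,0]]'; python3 -m pendant '[[0,0,0,0],[0,0,0,0]]'
```

```text
time: 38.53
position: [0.5076, 0.2759, 0.0944]
eef_rot: [0.0, 0.656, 0.755, 0.0]
force: [-1.2, -0.4, 1.2]
gripper_width: 0.582
gripper_force: 30.0
time: 38.7
position: [0.5076, 0.2759, 0.0944]
eef_rot: [0.0, 0.656, 0.755, 0.0]
force: [-0.4, -1.3, 3.9]
gripper_width: 0.579
gripper_force: 30.0
```

```bash
python3 -m pendant '[[0,0,0,0],[0,0,0,0],[0,0,0,0]]' 0.85; python3 -m pendant '[[0,0,-0.02,0],[0,0,-0.04,0],[0,0,-0.038,0],[0,0,0,0]]' 1
for i in 1 2 3 4; do python3 -m pendant '[[-0.0356,-0.0079,0,0],[-0.0356,-0.0079,0,0],[-0.0356,-0.0079,0,0],[-0.0356,-0.0079,0,0]]' >/dev/null; done;  python3 -m pendant '[[0,0,0,0],[0,0,0,0],[0,0,0,0],[0,0,0,0]]' 1
python3 -c "
from h import *
look('wrist',[('jar_red',.006)],k=2);go([.4618,-.306,.092],98);look('top',[('jar_yellow',.008)],k=2)"
```

```text
time: 38.95
position: [0.5072, 0.2758, 0.0938]
eef_rot: [-0.0, 0.656, 0.755, -0.0]
force: [-0.9, 0.2, -0.5]
gripper_width: 0.731
gripper_force: 0.0
time: 39.28
position: [0.5093, 0.2783, 0.199]
eef_rot: [0.001, 0.655, 0.755, 0.004]
force: [0.7, 0.7, 1.1]
gripper_width: 0.978
gripper_force: 0.0
time: 40.95
position: [0.4625, -0.3043, 0.1921]
eef_rot: [-0.0, 0.655, 0.756, 0.0]
force: [0.0, 0.3, -0.8]
gripper_width: 0.998
gripper_force: 0.0
wrist jar_red 0.8 281 186 [ 0.466  -0.3086]
wrist jar_red 0.64 275 229 [ 0.4664 -0.3635]
at [ 0.4625 -0.3045  0.1923] yaw 98.18 shift(tool) [-0.0013 -0.0009  0.1003] rows>= 3.0 twist 0.18
top jar_yellow 0.74 215 250 [0.5082 0.2746]
top jar_yellow 0.64 240 227 [0.572  0.2019]
```

```bash
python3 -m pendant '[[-0.001,-0.001,0.035,0],[0,0,0.035,0],[0,0,0.02,0],[0,0,0.009,0],[0,0,0,0]]'; python3 -m pendant '[[0,0,0,0],[0,0,0,0],[0,0,0,0],[0,0,0,0],[0,0,0,0]]' 0;  python3 -m pendant '[[0,0,0,0],[0,0,0,0]]'
python3 -m pendant '[[0,0,-0.02,0],[0,0,-0.04,0],[0,0,-0.04,0]]'|tail -2; for i in 1 2; do python3 -m pendant '[[0.035,0.009,0,0],[0.035,0.009,0,0],[0.035,0.009,0,0],[0.035,0.009,0,0],[0.035,0.009,0,0]]' >/dev/null; done; python3 -m pendant '[[0.035,0.009,0,0],[0.035,0.009,0,0],[0.035,0.009,0,0],[0.035,0.009,0,0],[0,0,0,0]]'; python3 -m pendant '[[0,0,0,0],[0,0,0,0],[0,0,0,0]]'
python3 -c "
from h import *
go([.519,.1964,.0944],98)"
```

```text
time: 41.57
position: [0.4603, -0.3061, 0.0914]
eef_rot: [-0.002, 0.655, 0.755, -0.0]
force: [-0.5, -0.1, 1.0]
gripper_width: 1.002
gripper_force: 0.0
time: 41.98
position: [0.4616, -0.3073, 0.0939]
eef_rot: [0.001, 0.656, 0.755, -0.0]
force: [-0.2, 0.7, 0.1]
gripper_width: 0.705
gripper_force: 0.0
time: 42.15
position: [0.4615, -0.3071, 0.0934]
eef_rot: [0.0, 0.656, 0.755, 0.0]
force: [0.2, -0.2, 1.3]
gripper_width: 0.585
gripper_force: 30.0
gripper_width: 0.581
gripper_force: 30.0
time: 43.65
position: [0.5152, 0.2045, 0.1932]
eef_rot: [-0.002, 0.652, 0.758, 0.002]
force: [-1.2, 0.9, -2.5]
gripper_width: 0.575
gripper_force: 30.0
time: 43.9
position: [0.5174, 0.1944, 0.1927]
eef_rot: [0.0, 0.656, 0.754, -0.0]
force: [0.6, 0.2, -1.6]
gripper_width: 0.579
gripper_force: 30.0
at [0.5174 0.1944 0.1927] yaw 97.96 shift(tool) [0.0018 0.0019 0.0983] rows>= 3.0 twist -0.04
```

```bash
python3 -m pendant '[[0,0.0015,0.035,0],[0,0,0.035,0],[0,0,0.018,0],[0,0,0.006,0],[0,0,0,0]]'; python3 -m pendant '[[0,0,0.001,0],[0,0,0,0],[0,0,0,0]]';python3 -m pendant '[[0,0,0.001,0],[0,0,0.001,0],[0,0,0,0],[0,0,0,0]]'
```

```text
time: 44.32
position: [0.5183, 0.1944, 0.0979]
eef_rot: [-0.0, 0.656, 0.754, -0.001]
force: [0.5, 0.3, -1.9]
gripper_width: 0.581
gripper_force: 30.0
time: 44.57
position: [0.5197, 0.1962, 0.0995]
eef_rot: [0.001, 0.656, 0.755, 0.001]
force: [0.6, 0.1, -2.3]
gripper_width: 0.581
gripper_force: 30.0
time: 44.9
position: [0.5187, 0.1961, 0.0961]
eef_rot: [0.0, 0.656, 0.755, 0.0]
force: [0.7, -0.4, -1.7]
gripper_width: 0.583
gripper_force: 30.0
```

```bash
python3 -m pendant '[[0,0,0.001,0],[0,0,0,0],[0,0,0,0]]' | sed -n 2,4p; python3 -m pendant '[[0,0,0,0],[0,0,0,0],[0,0,0,0]]' 0.85; python3 -m pendant '[[0,0,-0.02,0],[0,0,-0.04,0],[0,0,-0.038,0],[0,0,0,0]]' 1 >/dev/null
for i in 1 2 3; do python3 -m pendant '[[-0.0364,-0.0086,0,0],[-0.0364,-0.0086,0,0],[-0.0364,-0.0086,0,0],[-0.0364,-0.0086,0,0],[-0.0364,-0.0086,0,0]]' >/dev/null; done;  python3 -m pendant '[[0,0,0,0],[0,0,0,0],[0,0,0,0],[0,0,0,0]]' 1
python3 -c "
from h import *
look('wrist',[('jar_blue',.006)],k=2);go([.467,-.3625,.092],98);look('top',[('jar_yellow',.008),('jar_red',.008)],k=1)"
```

```text
position: [0.519, 0.1963, 0.0954]
eef_rot: [0.0, 0.656, 0.755, 0.0]
force: [0.1, -0.4, 2.7]
time: 45.4
position: [0.5187, 0.196, 0.0949]
eef_rot: [0.0, 0.656, 0.755, -0.0]
force: [-0.7, 0.6, 0.3]
gripper_width: 0.725
gripper_force: 0.0
time: 47.32
position: [0.4681, -0.3613, 0.1931]
eef_rot: [0.0, 0.655, 0.756, 0.0]
force: [0.7, 0.5, -0.5]
gripper_width: 1.003
gripper_force: 0.0
wrist jar_blue 0.76 277 183 [ 0.4655 -0.363 ]
at [ 0.4681 -0.3615  0.1933] yaw 98.17 shift(tool) [-0.0008 -0.0012  0.1013] rows>= 3.0 twist 0.17
top jar_yellow 0.68 216 251 [0.5038 0.2702]
top jar_red 0.75 242 243 [0.5262 0.1977]
```

```bash
python3 -m pendant '[[-0.001,-0.001,0.035,0],[0,0,0.035,0],[0,0,0.02,0],[0,0,0.01,0],[0,0,0,0]]'; python3 -m pendant '[[0,0,0,0],[0,0,0,0],[0,0,0,0],[0,0,0,0],[0,0,0,0]]' 0;  python3 -m pendant '[[0,0,0,0],[0,0,0,0]]'
python3 -m pendant '[[0,0,-0.02,0],[0,0,-0.04,0],[0,0,-0.04,0]]'|tail -2; for i in 1 2; do python3 -m pendant '[[0.0358,0.0099,0,0],[0.0358,0.0099,0,0],[0.0358,0.0099,0,0],[0.0358,0.0099,0,0],[0.0358,0.0099,0,0]]' >/dev/null; done; python3 -m pendant '[[0.0358,0.0099,0,0],[0.0358,0.0099,0,0],[0.0358,0.0099,0,0],[0,0,0,0],[0,0,0,0]]'; python3 -m pendant '[[0,0,0,0],[0,0,0,0]]'
python3 -c "
from h import *
go([.530,.1171,.0944],98)"
```

```text
time: 47.98
position: [0.4657, -0.363, 0.0911]
eef_rot: [-0.002, 0.656, 0.755, 0.0]
force: [-0.5, 0.4, 1.3]
gripper_width: 1.002
gripper_force: 0.0
time: 48.4
position: [0.4671, -0.3641, 0.094]
eef_rot: [0.001, 0.656, 0.755, -0.0]
force: [-1.6, 0.4, 0.0]
gripper_width: 0.706
gripper_force: 0.0
time: 48.57
position: [0.4668, -0.364, 0.0934]
eef_rot: [0.0, 0.656, 0.755, -0.0]
force: [-0.2, -0.5, 2.7]
gripper_width: 0.58
gripper_force: 30.0
gripper_width: 0.58
gripper_force: 30.0
time: 50.07
position: [0.5282, 0.1182, 0.1929]
eef_rot: [-0.001, 0.654, 0.757, 0.0]
force: [0.3, -1.0, -1.8]
gripper_width: 0.579
gripper_force: 30.0
time: 50.23
position: [0.5289, 0.1137, 0.1928]
eef_rot: [0.0, 0.656, 0.754, -0.0]
force: [0.4, -0.8, -1.7]
gripper_width: 0.581
gripper_force: 30.0
at [0.5289 0.1137 0.1928] yaw 97.96 shift(tool) [0.0033 0.0016 0.0984] rows>= 3.0 twist -0.04
```

```bash
python3 -m pendant '[[0,0.001,0.035,0],[0,0,0.035,0],[0,0,0.018,0],[0,0,0.006,0],[0,0,0,0]]'; python3 -m pendant '[[0,0,0.001,0],[0,0,0,0],[0,0,0,0]]';python3 -m pendant '[[0,0,0.001,0],[0,0,0.001,0],[0,0,0,0],[0,0,0,0]]'
```

```text
time: 50.65
position: [0.5293, 0.1137, 0.098]
eef_rot: [-0.001, 0.656, 0.754, -0.001]
force: [-0.0, 0.4, -1.3]
gripper_width: 0.582
gripper_force: 30.0
time: 50.9
position: [0.5308, 0.1152, 0.0995]
eef_rot: [0.001, 0.656, 0.755, 0.001]
force: [0.0, 0.1, -1.6]
gripper_width: 0.585
gripper_force: 30.0
time: 51.23
position: [0.5299, 0.1152, 0.0961]
eef_rot: [0.0, 0.656, 0.755, 0.0]
force: [-0.6, -0.6, -1.9]
gripper_width: 0.582
gripper_force: 30.0
```

```bash
python3 -m pendant '[[0,0,0.001,0],[0,0,0,0],[0,0,0,0]]' | sed -n 2,4p; python3 -m pendant '[[0,0,0,0],[0,0,0,0],[0,0,0,0]]' 0.85|tail -2; python3 -m pendant '[[0,0,-0.02,0],[0,0,-0.04,0],[0,0,-0.04,0],[0,0,-0.04,0],[0,0.01,-0.04,0]]' 1 >/dev/null; python3 -m pendant '[[0,0.02,-0.015,0],[0,0,0,0],[0,0,0,0],[0,0,0,0]]'
python3 - <<'E'
from h import *
from scipy.optimize import minimize
c=snap('wrist','w10.png'); P={'yellow':(.5084,.2755),'red':(.5195,.1964),'blue':(.5306,.1171)}
I=c['color'].astype(int); a=np.linspace(0,2*np.pi,40)
def hull(p,r,zs):
    q=np.array([proj(c,[p[0]+r*np.cos(b),p[1]+r*np.sin(b),z]) for z in zs for b in a],np.float32)
    s=np.zeros((420,560),np.uint8); cv2.fillConvexPoly(s,cv2.convexHull(np.round(q*16).astype(np.int32)),1,shift=4); return s
for k,p in P.items():
    f=cv2.dilate(hull(p,.034,(.008,.108)),np.ones((9,9)))
    m=((I[...,2]>I[...,0]+20)if k=='blue' else blob(c,k,(280,200),999)>0).astype(np.uint8)&f
    pad=hull(p,.034,(.009,))
    cost=lambda x:float((np.clip(pad|hull(x,.0255,(.008,.108)),0,1)^m).sum())
    r=minimize(cost,p,method='Nelder-Mead',options=dict(initial_simplex=[p,(p[0]+.006,p[1]),(p[0],p[1]+.006)]))
    print(k,'offset mm',((r.x-np.array(p))*1e3).round(1),r.fun,cost(p),m.sum())
look('wrist',[('jar_yellow',.008),('jar_red',.008),('jar_blue',.008)],k=1)
for t,z in(('jar_red',.105),('jar_blue',.105),('jar_yellow',.105)): print(t,[ (x['confidence'],np.round(np.array(x['bbox'])*[560,420,560,420])) for x in env.find_in(t,'wrist')[:1]])
E
```

```text
position: [0.5301, 0.1154, 0.0954]
eef_rot: [0.0, 0.656, 0.755, 0.0]
force: [-1.3, -0.7, 4.0]
gripper_width: 0.727
gripper_force: 0.0
time: 52.48
position: [0.5588, 0.1195, 0.2888]
eef_rot: [-0.001, 0.655, 0.755, -0.001]
force: [0.1, -0.4, -1.0]
gripper_width: 0.998
gripper_force: 0.0
yellow offset mm [-0.5 -2.1] 995.0 1036.0 2382
red offset mm [1.9 0.3] 206.0 287.0 1986
blue offset mm [-0.9 -0.9] 163.0 210.0 2261
wrist jar_yellow 0.72 259 47 [0.5089 0.2749]
wrist jar_red 0.82 261 111 [0.5215 0.1943]
wrist jar_blue 0.64 256 169 [0.5244 0.1138]
jar_red [(0.93, array([252., 109.,  43.,  45.]))]
jar_blue [(0.67, array([253., 178.,  42.,  55.]))]
jar_yellow [(0.55, array([251.,  34.,  48.,  65.]))]
```

```bash
python3 -c "
from rig import env
print(env.finish_job())"
```

```text
the job is handed in; nothing more can be done
None
```

I handed the job in at about 53 s: the plate is seated flat over the jig's four studs, and then each jar went back upright on its own felt spot, measured within about 2 mm of centre; no verdict came back.

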